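# Unclamp a welded tube sample and show its bore to the inspection camera

### The job

Swing the toggle clamp's red handle all the way back, so that the clamp arm stands up clear, then lift the welded tube sample out of its V saddles and hold it up to the inspection camera for a look through the bore: the tube in line with the lens, its middle 10 cm in front of the lens glass. Finish while still holding the tube there in the gripper, motionless; do not touch or shift the camera, and leave the other things on the bench where they lie.

Things in the scene. Friction and masses are not known exactly. Their poses are not given: they have to be found in the camera images.
- clamp_fixture: Tube fixture on a dark steel base plate 225 x 92 x 12 mm, fixed to the bench. Origin on the bench surface straight below the middle of the clamped tube. x runs along the tube, from the tube to the clamp and its handle; y across, z up. The plate spans x -60 to +165 mm. The aluminium clamp body stands at x 65 to 161 mm, 56 mm wide, its fixed part up to z 88 mm.
- saddle_middle (a point): Where the tube's middle lies when seated, 52 mm above the bench; axes as the fixture. Two V saddles 30 mm before and behind it (along x; 12 mm thick, up to 19 mm to either side, reaching about the height of the tube's axis) carry the tube. Between them 48 mm of the tube is free on both sides; the plate's top is 40 mm below the axis.
- clamp_pin (a point): Pin of the clamp arm, at x 85, z 76 mm of the fixture. When clamped, the arm lies level over the tube (its spindle's top at z 106 mm), its rubber foot on the tube's middle, so the tube cannot be lifted. With the handle at its stop the arm stands upright over the pin up to z 176 mm, and nothing of it is nearer than 80 mm to the upright line through the tube's middle.
- clamp_handle (a joint): Turn of the clamp handle, rad. 0: clamped, handle upright. Grows as the handle is swung back, away from the tube (to the fixture's +x and down), to its stop at 1.28. The toggle linkage lifts the arm little at first: it is up 24 degrees at 0.5, 80 at 1.15 and 95 at the stop. Some 2 to 4 N at the sleeve moves it; it stays where it is left.
- handle_pivot (a point): Pivot of the clamp handle, at x 133, z 68 mm of the fixture; the handle turns about the fixture's y axis here.
- handle_grip (a point): Point on the centre line of the handle's red sleeve, 75 mm from the pivot. The sleeve is round, 16 mm thick, and runs from 36 to 105 mm from the pivot (top 173 mm above the bench when clamped). z points along the handle to its top, x the way it swings. At the stop the handle points back, 17 degrees above level. It can be pushed from the tube's side or pinched across y.
- camera_stand: Inspection camera stand, fixed to the bench: grey base plate 150 x 130 mm, steel column 370 mm high at x = +45 mm, camera head in a yoke whose tilt axis lies at x = -30, z = 300 mm. Origin on the bench under the middle of the base; the camera looks towards its -x and down.
- lens_glass (a point): Middle of the lens glass, 75 mm from the head's tilt axis, ringed by a black ring light 56 mm in diameter with white lamps; the head behind it is a black box 48 mm square with a blue plate on top. x points along the lens axis back into the head; y is level. The head is tilted down 14 to 34 degrees, differently each time.
- focus_point (a point): Where the tube's middle is to be held: a mere point in the air on the lens axis, 100 mm in front of the lens glass. x lies along the lens axis and points back to the lens; y is level. The tube's axis must lie along this x, so its end towards the lens is the higher one, by the head's tilt. Either end may face the lens.
- weld_sample: The welded tube sample: a steel tube 75 mm long, 27 mm in diameter, brown with bluish heat-tint bands, 0.12 kg, weight varies by some 30 %. x runs along its axis; the origin lies on the tube's skin, 13.5 mm from the axis, halfway along (the underside at the start).
- tube_middle (a point): Middle of the tube sample, on its axis (13.5 mm above weld_sample's origin at the start); same axes.
- dial_box: Bystander: green gauge box 60 x 90 x 34 mm, lying flat; origin under its middle.
- cast_square: Bystander: light grey cast magnetic square, 29 x 100 x 74 mm, standing; origin under its middle, long along y.
- flat_coupon_1: Bystander: bright flat steel bar 25 x 110 x 10 mm; origin under its middle, long along y.
- paint_marker: Bystander: red and white marker pen, 17 x 134 x 17 mm; origin under its middle, long along y.
- brass_brush: Bystander: small brush with red handle, 12 x 110 x 18 mm; origin under its middle, long along y.
- short_tube: Bystander, not the sample: plain light grey tube 85 mm long, 25 mm in diameter; origin under its middle, long along x.
There are look-alikes about, which are no part of the job. What is shaped like the weld_sample but blue or turquoise is not meant.

How it is judged:
By the outcome, as a careful person would: the job done as asked, in the order asked, and still so for the second after the job is handed in, while the arm keeps its last pose, push and grip.
It also fails if it takes over 48 s, if anything falls off the work surface, if the arm or the gripper's body presses on something with over 40 N, if the wrist force passes 120 N, or if a joint passes its speed limit or range.

### The arm

A 6-joint arm with a two-finger parallel gripper is mounted at the origin on a cart in front of the work surface, level with it; the furniture and walls round the work are solid. World frame = base frame: x ahead of the robot, y to its left, z up, the work surface at z = 0. Lengths are in m, angles in rad, forces in N, time in s.
With the tool pointing down it reaches from about 0.225 to 0.875 m from the base axis. Payload 3.4 kg.
Tool frame: the origin (TCP) lies on the centre line of the jaws, within the pads' length; the fingertips stand 17 mm ahead of it and the grasp point (between the pads) lies 2 mm behind it (nose_length is the distance from the TCP to the fingertips, in m); z points along the fingers, y is the line along which they close (so a half turn about z gives the same grasp; the last joint's range is limited). The gripper opens to 85 mm and grips with 20 to 120 N. Pads are 22 mm wide; open, the fingers measure 114 mm over their backs; the gripper's body (76 mm by 85 mm) begins 54 mm behind the grasp point. The pads swing forward as they close: fully open they stand 13 mm farther back than shut.
Start: joints at [-1.458, 0.276, 1.505, -0, 1.361, -0.121], TCP at [0.133, -0.559, 0.248] pointing down, gripper open.
Joint ranges: [-2.89, 2.89], [-0.75, 2.08], [0.22, 2.7], [-1.18, 4.32], [0.11, 2.71], [-2.7, 2.7]. Speed limits (rad/s): [2.57, 2.57, 3.14, 3.14, 3.14, 3.14].

### API

Orientations are given as a unit quaternion [w, x, y, z].
In Python, from rig import get_state, get_image, sign_off, find_in, place_of, nose_length gives the robot as it stands.
- The arm moves only by the tool apply_moves, never from a script. Its argument "deltas" is one flat list of numbers, 5 for each row, row after row: the finger opening in mm, from 0 to 85.4, then the shift along the tool's x, y, z in mm, then the turn about the tool's z in degrees. A call has 1 to 12 rows; each row is the pose to reach, as a shift and turn from the pose commanded when the call began, along the tool's axes at that moment; what a row does not reach only later rows make up. A row lasts 1/12 s, in which the tool goes at most 41.7 mm and 7.16 degrees, less where a joint would pass 70% of its speed; a pose out of reach is approached as far as the arm can. A call with a gripper value outside its range is refused whole. The fingers move at their own pace and stop on an object; "squeeze" is the grip in N (left out, the last holds). Time passes only in rows, so rows that repeat a pose let the fingers close. It gives the time, the measured TCP pose, the force, the opening and the grip force at its end, in the units of the state.
- get_state(): the state, without advancing time (a new reading comes with each control period).
- get_image(name): name is "scene" or "top" or "wrist"; returns a dict with "frame" (420x560x3 uint8, red, green, blue), "K" (3x3 intrinsics, pixels), "k1" (the pictures are not rectified: a ray, as slopes to the right and down, at radius r is drawn at 1 + k1 r^2 times it, then the intrinsics apply), "position" and "orientation" of the camera in the world. Camera axes: x right, y down, z forward; pixel columns grow to the right and rows downward; lengths in m; the calibration is good to about 2 mm. A picture is of the moment at which its call begins. There is no depth.
- sign_off(): hands the job in; it is judged then, once.
Trained networks look in a picture, given as the dict that the camera call returned (one of the last four; its "shot" number tells which), for a name from the list of things; names that differ only in an ending like _2 or _b are one class to them, and where a whole thing is asked for, a point or a joint stands for the part that bears it (a point fixed in the world has none). Each returns a list of dicts, best first, with "score" (0 to 1); they miss things now and then, are a little off and sometimes report something else, mostly with a low value. They report only what shows in the picture. A call takes as long as a camera call. They do not tell look-alikes from the thing itself.
- find_in(query, picture): "point" ([column, row] in pixels, amid what is visible of it).
- place_of(query, picture): "point" ([column, row] in pixels: a listed point, or the origin of a listed thing).
The state is a dict: "clock": time; "qpos": joint angles; "qd": joint speeds; "effort": joint torques, N m; "position": TCP position; "ee_rot": TCP orientation; "contact_force": force on the tool from outside, world axes, zero at the start; "moment": the same for the moment, N m; "width": finger opening in m; "gripper_force": force on a finger pad.
Only numpy, scipy, OpenCV 4.12 (cv2) and the standard library are available. Lean on these libraries where they do the work, as an engineer would, in place of code of your own. Each camera call takes 0.05 s, during which the arm holds its last target. There are 200 camera calls.

## Working session

There is one attempt and no reset: what is moved stays moved. The work goes in short steps, Python scripts to look and compute and a tool call to move; the robot and the scene stay as the last step left them, time stands still between calls to the robot, and variables do not carry over. Pictures are saved under pics/ and viewed, at most 10 in all, crops included, and the job is handed in when it is done.

Besides the shell and the picture viewer there is one more tool, called in YAML: its name, and indented under it one key for each argument. apply_moves: Moves the arm, as the interface text tells. Its arguments: {"type":"object","properties":{"deltas":{"type":"array"},"squeeze":{"type":"number"}},"required":["deltas"]}

```bash
mkdir -p pics; cat > h.py <<'E'
import numpy as np, cv2
from scipy.spatial.transform import Rotation as R
from scipy.optimize import least_squares
from rig import *
def rot(q): return R.from_quat([q[1],q[2],q[3],q[0]])
def ray(im,p):
    K=im["K"]; d=np.array([(p[0]-K[0][2])/K[0][0],(p[1]-K[1][2])/K[1][1]])
    u=d.copy()
    for _ in range(20): u=d/(1+im["k1"]*(u@u))
    return np.array(im["position"]),rot(im["orientation"]).apply([u[0],u[1],1])
def proj(im,P):
    c=rot(im["orientation"]).inv().apply(np.array(P)-im["position"]); u=c[:2]/c[2]
    u=u*(1+im["k1"]*(u@u)); K=im["K"]
    return np.array([K[0][0]*u[0]+K[0][2],K[1][1]*u[1]+K[1][2]])
def onz(im,p,z):
    o,d=ray(im,p); return o+d*(z-o[2])/d[2]
def tri(obs):
    A=0;b=0
    for im,p in obs:
        o,d=ray(im,p); d=d/np.linalg.norm(d); M=np.eye(3)-np.outer(d,d); A=A+M;b=b+M@o
    x=np.linalg.solve(A,b); return x
def save(im,n): cv2.imwrite("pics/"+n,cv2.cvtColor(im["frame"],cv2.COLOR_RGB2BGR))
E
cat > a.py <<'E'
from h import *
ims={n:get_image(n) for n in("scene","top","wrist")}
for n,i in ims.items(): save(i,n+"0.png"); print(n,np.round(i["position"],3),rot(i["orientation"]).as_matrix()[:,2].round(2))
for q in ["clamp_fixture","saddle_middle","clamp_pin","handle_pivot","handle_grip","camera_stand","lens_glass","focus_point","weld_sample","tube_middle"]:
    o=[]
    for n,i in ims.items():
        r=place_of(q,i)
        print(q,n,[(np.round(x["point"]).tolist(),round(x["score"],2)) for x in r[:3]])
        if r and r[0]["score"]>.4 and n!="wrist": o.append((i,r[0]["point"]))
    if len(o)>1:
        X=tri(o); print("   ",X.round(4),[np.round(proj(i,X)-p,1).tolist() for i,p in o])
s=get_state();print(nose_length,s["position"],s["ee_rot"],s["width"])
a=np.hstack([ims["scene"]["frame"],ims["top"]["frame"]])
E
python3 a.py
```

```text
scene [0.103 0.635 0.954] [ 0.38 -0.53 -0.76]
top [0.302 0.107 1.223] [ 0.2   0.01 -0.98]
wrist [ 0.213 -0.541  0.373] [-0.31 -0.07 -0.95]
clamp_fixture scene [([278.0, 290.0], 0.66)]
clamp_fixture top [([246.0, 246.0], 0.57)]
clamp_fixture wrist []
    [0.4119 0.2315 0.0273] [[-0.0, -0.0], [0.0, 0.0]]
saddle_middle scene [([279.0, 289.0], 0.64)]
saddle_middle top [([245.0, 247.0], 0.56)]
saddle_middle wrist []
    [0.4085 0.2327 0.0371] [[0.3, 0.1], [-0.1, -0.3]]
clamp_pin scene [([252.0, 266.0], 0.73)]
clamp_pin top [([244.0, 220.0], 0.56)]
clamp_pin wrist []
    [0.4901 0.2361 0.0784] [[2.4, 0.6], [-1.0, -2.0]]
handle_pivot scene [([240.0, 255.0], 0.73)]
handle_pivot top [([246.0, 200.0], 0.87), ([245.0, 248.0], 0.53), ([318.0, 254.0], 0.19)]
handle_pivot wrist []
    [0.547  0.2298 0.0735] [[-0.6, -0.2], [0.3, 0.5]]
handle_grip scene [([238.0, 244.0], 0.49)]
handle_grip top [([244.0, 194.0], 0.53)]
handle_grip wrist []
    [0.551  0.2309 0.1261] [[-1.1, -0.3], [0.5, 1.0]]
camera_stand scene [([280.0, 175.0], 0.62)]
camera_stand top [([366.0, 158.0], 0.88)]
camera_stand wrist []
 
[... 263 characters left out ...]
focus_point scene []
focus_point top [([244.0, 245.0], 0.37)]
focus_point wrist []
weld_sample scene [([284.0, 256.0], 0.77), ([321.0, 325.0], 0.76), ([280.0, 286.0], 0.64)]
weld_sample top [([286.0, 224.0], 0.65), ([248.0, 248.0], 0.64), ([244.0, 293.0], 0.58)]
weld_sample wrist []
    [ 0.4883  0.1065 -0.0215] [[-0.5, -0.1], [0.2, 0.5]]
tube_middle scene [([354.0, 189.0], 0.66), ([321.0, 324.0], 0.61), ([283.0, 252.0], 0.59)]
tube_middle top [([286.0, 225.0], 0.78), ([245.0, 294.0], 0.78)]
tube_middle wrist []
    [0.3728 0.0954 0.3674] [[-23.8, -10.0], [5.2, 24.7]]
0.017 [ 0.13322808 -0.5593953   0.2483175 ] [5.04324543e-05 9.93172447e-01 1.16655421e-01 1.99411076e-07] 0.08510596813222024
```

View pics/scene0.png

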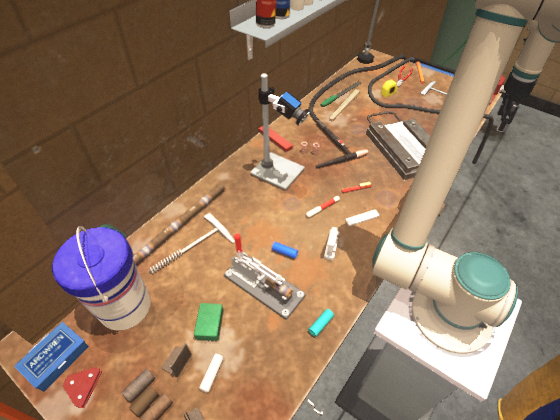

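View pics/top0.png

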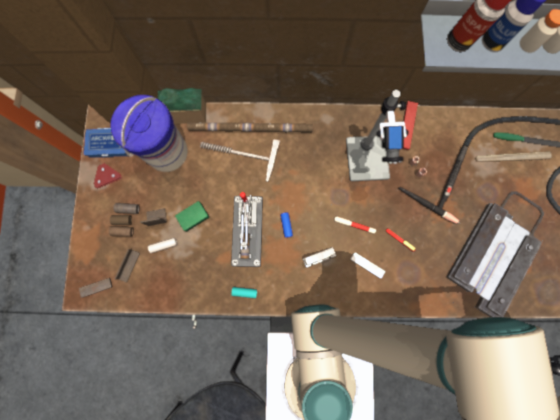

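Scene view: clamp at (265,285) with its red handle at (238,243), the brown tube at (283,290), and the camera stand with its head at (290,105). The blue (284,250) and turquoise (321,323) tubes are the look-alikes. In the top view, up is world +x. The fixture's x axis runs about along +x, with the tube at (246,248). The head is at (394,145), looking toward −x.

apply_moves:
  deltas: [85,30,-25,-30,-7,85,60,-55,-60,-14,85,90,-85,-90,-21,85,120,-115,-110,-28,85,150,-145,-140,-35,85,180,-175,-165,-42,85,210,-205,-190,-49,85,240,-235,-220,-56,85,270,-262,-245,-63,85,295,-287,-270,-70,85,315,-307,-290,-77,85,330,-321,-300,-84]

```text
clock: 2.65
position: [0.3573, -0.2046, 0.5234]
ee_rot: [0.001, 0.658, 0.753, -0.0]
contact_force: [0.3, -0.3, 0.2]
width: 0.0846
gripper_force: 0.0
```

apply_moves:
  deltas: [85,0,0,0,-7,85,0,0,0,-14,85,0,0,0,-21,85,0,0,0,-28,85,0,0,0,-35,85,0,0,0,-42,85,0,0,0,-49,85,0,0,0,-56,85,0,0,0,-63,85,0,0,0,-70,85,0,0,0,-77,85,0,0,0,-83]

```text
clock: 3.65
position: [0.357, -0.2063, 0.5219]
ee_rot: [0.0, -0.006, 1.0, -0.0]
contact_force: [0.2, 0.3, -0.2]
width: 0.0849
gripper_force: 0.0
```

```bash
cat > b.py <<'E'
from h import *
i=get_image("wrist"); save(i,"w1.png"); t=get_image("top")
print(np.round(i["K"],0).tolist(),i["k1"],np.round(t["K"],0).tolist(),t["k1"],np.round(i["position"],3))
for q in ["camera_stand","lens_glass","focus_point","clamp_fixture","handle_grip","handle_pivot","saddle_middle"]:
    print(q,[(np.round(x["point"],1).tolist(),round(x["score"],2)) for x in place_of(q,i)[:3]])
s=get_state();print(s["clock"],s["position"].round(4) if hasattr(s["position"],'round') else s["position"],rot(s["ee_rot"]).as_matrix().round(3).tolist(),s["qpos"])
E
python3 b.py
```

```text
[[377.0, 0.0, 278.0], [0.0, 377.0, 213.0], [0.0, 0.0, 1.0]] -0.052049463309447846 [[384.0, 0.0, 284.0], [0.0, 384.0, 204.0], [0.0, 0.0, 1.0]] -0.046232274230177665 [ 0.276 -0.208  0.648]
camera_stand [([300.0, 319.2], 0.57)]
lens_glass [([311.3, 374.6], 0.61)]
focus_point []
clamp_fixture [([524.9, 172.5], 0.71), ([297.3, 315.7], 0.6), ([527.3, 255.9], 0.31)]
handle_grip [([522.8, 174.2], 0.22), ([532.5, 254.1], 0.15)]
handle_pivot [([539.1, 179.3], 0.64), ([532.6, 256.9], 0.63)]
saddle_middle [([540.8, 181.3], 0.94)]
4.1 [ 0.3571 -0.2063  0.5218] [[-1.0, -0.006, 0.0], [-0.006, 1.0, -0.0], [-0.0, -0.0, -1.0]] [-6.92984809e-01 -9.99221432e-03  1.19423286e+00 -7.33197630e-05
  1.95727917e+00 -2.26986287e+00]
```

View pics/w1.png

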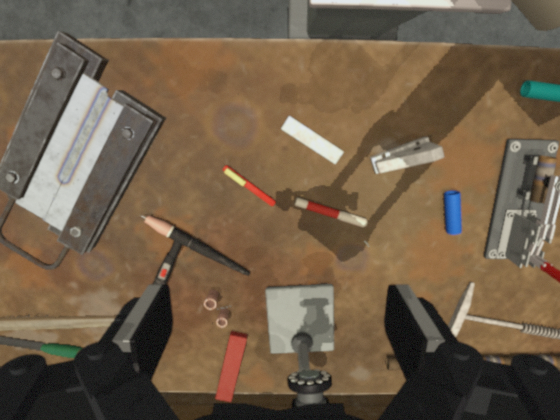

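Wrist view: the stand's base plate has corners at about (267,287), (333,285), (335,350) and (269,353). The lens ring is at (309,380). The fixture is at the right edge, with its red handle at (550,270). Next I fit the camera stand from all the views.

```bash
cat > c.py <<'E'
from h import *
ims={n:get_image(n) for n in("scene","top","wrist")}
obs=[]
for n,i in ims.items():
    for q in ("lens_glass","camera_stand"):
        r=[x for x in place_of(q,i) if x["score"]>.5]
        if r: obs.append((q,i,np.array(r[0]["point"]),n)); print(q,n,r[0]["point"])
W=ims["wrist"]
for z in (0,.01): print("plate",[onz(W,p,z).round(3).tolist() for p in [(267,287),(333,285),(335,350),(269,353)]])
def lens(p):
    x,y,a,t=p; r=-.03-.075*np.cos(t); return np.array([x+r*np.cos(a),y+r*np.sin(a),.3-.075*np.sin(t)])
def res(p):
    e=[]
    for q,i,u,n in obs: e+=list((proj(i,lens(p) if q=="lens_glass" else [p[0],p[1],0])-u)*(1 if q=="lens_glass" else .5))
    return e
s=least_squares(res,[.71,-.16,.05,.4],loss="soft_l1")
print(s.x.round(4),np.degrees(s.x[2:]).round(1),lens(s.x).round(4),np.round(s.fun,1))
L=[(i,u) for q,i,u,n in obs if q=="lens_glass"]; print("tri",tri(L).round(4))
# crops
def crop(n,c,h,name):
    f=ims[n]["frame"]; c=np.array(c).astype(int); g=f[max(0,c[1]-h):c[1]+h,max(0,c[0]-h):c[0]+h]
    return cv2.resize(g,(400,400),interpolation=cv2.INTER_CUBIC)
g=np.hstack([crop("scene",(290,110),45,0),crop("top",(392,145),45,0)])
cv2.imwrite("pics/cam.png",g[:,:,::-1])
E
python3 c.py
```

```text
lens_glass scene [304.8, 115.7]
camera_stand scene [275.7, 176.9]
lens_glass top [393.2, 162.4]
camera_stand top [366.0, 158.6]
lens_glass wrist [314.0, 376.2]
camera_stand wrist [300.6, 316.6]
plate [[0.645, -0.227, 0.0], [0.64, -0.099, 0.0], [0.793, -0.087, 0.0], [0.801, -0.224, 0.0]]
plate [[0.639, -0.227, 0.01], [0.634, -0.101, 0.01], [0.785, -0.088, 0.01], [0.793, -0.224, 0.01]]
[ 0.7102 -0.1573  0.0521  0.2456] [ 3.  14.1] [ 0.6076 -0.1627  0.2818] [ 1.   1.   0.9 -2.3 -1.  -0.1  0.2  0.1 -0.3  0.6  0.7 -0.3]
tri [ 0.6084 -0.1633  0.2829]
```

View pics/cam.png

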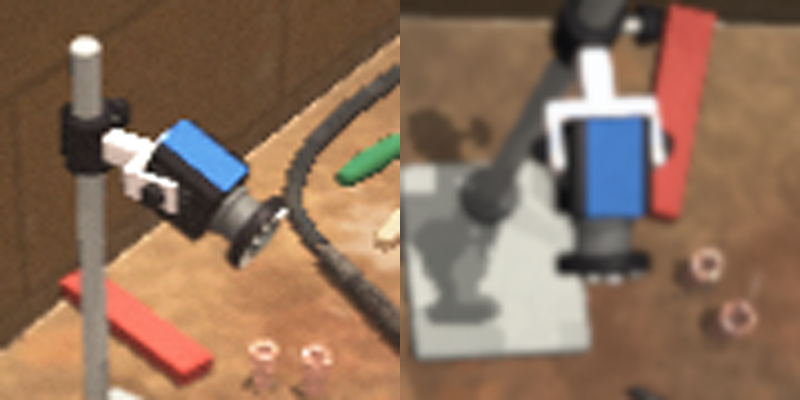

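Both crops show the head pitched down moderately: lens ring centre at scene (304,117), and at about (393,161) in the top view. I'll take closer wrist views to fix the tilt.

apply_moves:
  deltas: [85,-35,10,20,0,85,-70,20,45,0,85,-105,30,70,0,85,-143,41,92,0,85,-143,41,92,0,85,-143,41,92,0]

```text
clock: 5.05
position: [0.5012, -0.1634, 0.4266]
ee_rot: [-0.003, -0.005, 1.0, 0.001]
contact_force: [0.4, -0.5, -0.4]
width: 0.0846
gripper_force: 0.0
```

```bash
cat > d.py <<'E'
from h import *
import sys,pickle
i=get_image("wrist"); n=sys.argv[1]; save(i,n+".png"); pickle.dump(i,open(n+".pkl","wb"))
for q in sys.argv[2:]: print(q,[(np.round(x["point"],1).tolist(),round(x["score"],2)) for x in place_of(q,i)[:3]])
s=get_state();print(s["clock"],s["position"])
E
python3 d.py v1 lens_glass camera_stand
```

```text
lens_glass [([275.7, 321.2], 0.61)]
camera_stand [([277.5, 274.6], 0.72)]
5.2 [ 0.49916291 -0.16477833  0.43096755]
```

apply_moves:
  deltas: [85,0,35,0,0,85,0,75,0,0,85,0,115,0,0,85,0,150,0,0,85,0,150,0,0,85,0,150,0,0]

```text
clock: 5.7
position: [0.4978, -0.0137, 0.432]
ee_rot: [0.002, -0.004, 1.0, -0.001]
contact_force: [0.9, 0.0, 0.2]
width: 0.0851
gripper_force: 0.0
```

```bash
python3 d.py v2 lens_glass camera_stand clamp_fixture handle_pivot saddle_middle; python3 -c "
import cv2,numpy as np
a=cv2.imread('pics/v1.png')[150:420,130:430];b=cv2.imread('pics/v2.png')[150:420,0:300]
cv2.imwrite('pics/v12.png',cv2.resize(np.hstack([a,b]),(800,360),interpolation=cv2.INTER_CUBIC))"
```

```text
lens_glass [([110.7, 317.0], 0.72), ([471.8, 151.9], 0.72), ([289.9, 61.3], 0.53)]
camera_stand [([190.6, 274.8], 0.81), ([110.0, 316.2], 0.35)]
clamp_fixture [([455.2, 88.5], 0.75), ([111.2, 106.5], 0.31)]
handle_pivot [([459.7, 189.7], 0.83), ([189.0, 274.2], 0.53)]
saddle_middle [([468.5, 86.7], 0.92)]
6.0 [ 0.498734   -0.01574179  0.4299227 ]
```

View pics/v12.png

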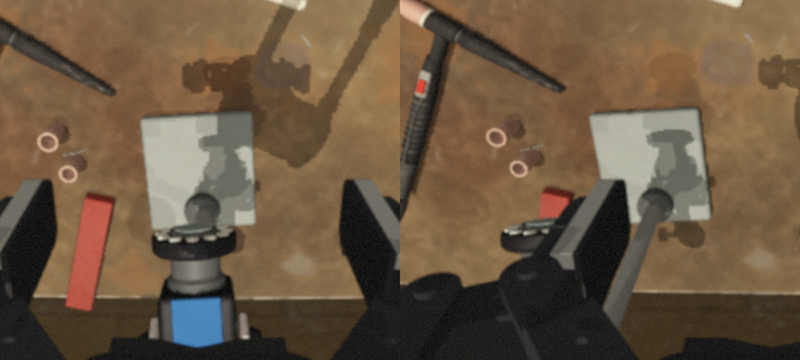

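Left (v1): the ring's front rim is centred near crop (194,231) and 84 px wide, and the face shows as a thin ellipse. Right (v2): ring at crop (547,228), partly hidden by a finger. I'll fit, then overlay the predicted ring for a few tilts.

```bash
cat > e.py <<'E'
from h import *
import pickle
v1,v2=[pickle.load(open(f,"rb")) for f in("v1.pkl","v2.pkl")]
sc,tp=get_image("scene"),get_image("top")
obs=[("l",v1,(275.7,321.2),1),("l",v2,(110.7,317),1),("l",sc,(304.5,116.5),.6),("l",tp,(393,161.5),.6),
("c",v1,(277.5,274.6),.4),("c",v2,(190.6,274.8),.4),("c",tp,(366,158.6),.3),("c",sc,(275.7,176.9),.3)]
def lens(p):
    x,y,a,t=p; r=-.03-.075*np.cos(t); return np.array([x+r*np.cos(a),y+r*np.sin(a),.3-.075*np.sin(t)])
def res(p): return np.concatenate([(proj(i,lens(p) if q=="l" else [p[0],p[1],0])-u)*w for q,i,u,w in obs])
s=least_squares(res,[.71,-.16,.05,.3]); J=s.jac; c=np.sqrt(np.diag(np.linalg.inv(J.T@J)))
print(s.x.round(4),np.degrees(s.x[2:]),lens(s.x).round(4),c.round(4)); print(s.fun.round(1))
print("tri",tri([(v1,obs[0][2]),(v2,obs[1][2])]).round(4),tri([(i,u) for q,i,u,w in obs[:4]]).round(4))
L=tri([(i,u) for q,i,u,w in obs[:4]])
def ring(t,a,c,r=.028):
    e1=np.array([-np.sin(a),np.cos(a),0]); n=np.array([np.cos(a)*np.cos(t),np.sin(a)*np.cos(t),np.sin(t)]); e2=np.cross(n,e1)
    return [c+r*(np.cos(k)*e1+np.sin(k)*e2) for k in np.linspace(0,2*np.pi,60)]
out=[]
for t in (None,16,22,28):
  row=[]
  for im,(cx,cy) in((v1,(276,322)),(v2,(111,318))):
    f=cv2.resize(im["frame"][cy-25:cy+25,cx-40:cx+40],(400,250),interpolation=cv2.INTER_CUBIC).copy()
    if t:
      P=np.array([proj(im,p) for p in ring(np.radians(t),.052,L)]); P=(P-[cx-40,cy-25]+.5)*5
      cv2.polylines(f,[P.astype(np.int32)],True,(255,0,0),1)
    row.append(f)
  out.append(np.hstack(row) if t is None or True else 0)
g=np.vstack(out); cv2.imwrite("pics/ov.png",cv2.resize(g,(480,600))[:,:,::-1])
E
python3 e.py
```

```text
[ 0.7125 -0.1594  0.0545  0.3979] [ 3.12029523 22.80014405] [ 0.6135 -0.1648  0.2709] [0.0008 0.0028 0.0294 0.0327]
[ 0.1  0.4 -0.4 -0.3 -0.1  1.3 -0.8 -0.   0.7  0.8 -0.2 -0.6  0.3 -0.2
  0.5 -1.6]
tri [ 0.6141 -0.1649  0.27  ] [ 0.6116 -0.1647  0.2764]
```

View pics/ov.png

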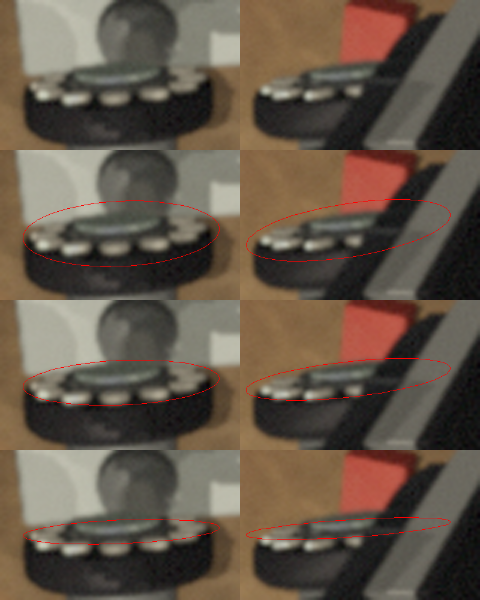

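The 22° overlay matches, and plate edges give a yaw of about 3°. The lens is at (0.6135, −0.165, 0.271) and the focus point at about (0.521, −0.170, 0.233). Now the fixture.

apply_moves:
  deltas: [85,8,35,5,0,85,16,75,15,0,85,24,115,25,0,85,32,155,35,0,85,42,195,45,0,85,50,225,50,0,85,58,245,50,0,85,58,245,50,0,85,58,245,50,0]

```text
clock: 6.85
position: [0.439, 0.2306, 0.3795]
ee_rot: [-0.0, -0.004, 1.0, -0.0]
contact_force: [-0.1, 0.4, 0.3]
width: 0.0851
gripper_force: 0.0
```

```bash
python3 d.py f1 saddle_middle clamp_pin handle_pivot handle_grip clamp_fixture tube_middle; python3 - <<'E'
from h import *
import pickle
i=pickle.load(open("f1.pkl","rb"))
for q,z in (("saddle_middle",.052),("clamp_pin",.076),("handle_pivot",.068),("handle_grip",.143),("clamp_fixture",0),("tube_middle",.052)):
    r=place_of(q,i)
    for x in r[:2]: print(q,z,onz(i,x["point"],z).round(4),round(x["score"],2))
E
```

```text
saddle_middle [([279.1, 133.7], 0.97)]
clamp_pin [([284.2, 210.3], 0.55), ([36.3, 179.9], 0.52)]
handle_pivot [([277.4, 242.5], 0.86)]
handle_grip [([278.1, 267.8], 0.9)]
clamp_fixture [([280.1, 132.5], 0.65)]
tube_middle [([282.2, 11.7], 0.88), ([184.1, 182.2], 0.8), ([282.0, 133.4], 0.68)]
7.2 [0.43959908 0.22930491 0.37985562]
saddle_middle 0.052 [0.4106 0.2302 0.052 ] 0.97
clamp_pin 0.076 [0.4984 0.2371 0.076 ] 0.55
clamp_pin 0.076 [ 0.4628 -0.059   0.076 ] 0.52
handle_pivot 0.068 [0.5436 0.2293 0.068 ] 0.86
handle_grip 0.143 [0.541  0.2303 0.143 ] 0.9
clamp_fixture 0 [0.4151 0.2317 0.    ] 0.65
tube_middle 0.052 [0.2786 0.2324 0.052 ] 0.88
tube_middle 0.052 [0.4707 0.1132 0.052 ] 0.8
```

View pics/f1.png

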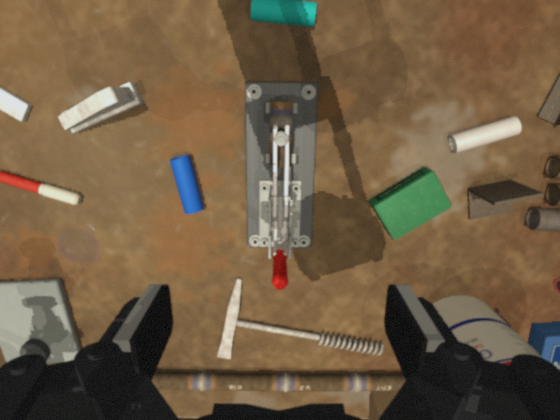

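The fixture lies square to the world: origin at (0.4106, 0.230), yaw about 0, and pivot minus saddle comes to 133 mm as specified. The handle top is at (280,283) and the tube at (281,108). The turquoise look-alike at (283,12) is clear of the way. Next: close the fingers, go down behind the handle, and push.

apply_moves:
  deltas: [0,-20,0,35,0,0,-40,0,70,0,0,-60,0,105,0,0,-65,0,140,0,0,-65,0,165,0,0,-65,0,185,0,0,-65,0,205,0,0,-65,0,220,0,0,-65,0,225,0,0,-65,0,225,0,0,-65,0,225,0]

```text
clock: 8.42
position: [0.5045, 0.2309, 0.1552]
ee_rot: [0.0, -0.003, 1.0, 0.0]
contact_force: [0.6, -0.4, 0.2]
width: -0.0002
gripper_force: 0.0
```

apply_moves:
  deltas: [0,-18,0,0,0,0,-27,0,0,0,0,-34,0,0,0,0,-41,0,1,0,0,-48,0,2,0,0,-54,0,5,0,0,-61,0,8,0,0,-67,0,12,0,0,-72,0,16,0,0,-77,0,20,0,0,-82,0,25,0,0,-85,0,30,0]

```text
clock: 9.42
position: [0.5901, 0.2312, 0.1241]
ee_rot: [0.0, -0.003, 1.0, -0.0]
contact_force: [-0.3, -0.2, 2.5]
width: 0.0001
gripper_force: 1.0
```

apply_moves:
  deltas: [0,-3,0,4,0,0,-6,0,9,0,0,-8,0,13,0,0,-9,0,15,0,0,-9,0,16,0]

```text
clock: 9.83
position: [0.5975, 0.2313, 0.1103]
ee_rot: [-0.001, -0.003, 1.0, -0.0]
contact_force: [-5.6, -1.6, 15.6]
width: -0.0001
gripper_force: 8.6
```

apply_moves:
  deltas: [0,0,0,-35,0,0,0,0,-75,0,0,0,0,-115,0,40,5,0,-155,0,60,30,0,-190,0,60,65,0,-220,0,60,100,0,-220,0,60,140,0,-220,0,60,170,0,-220,0,60,188,0,-220,0,60,188,0,-220,0]

```text
clock: 10.75
position: [0.4056, 0.2297, 0.329]
ee_rot: [-0.001, -0.004, 1.0, -0.0]
contact_force: [-0.9, 0.6, -0.0]
width: 0.0598
gripper_force: 0.0
```

```bash
python3 d.py g1 saddle_middle clamp_pin handle_grip tube_middle weld_sample; python3 - <<'E'
from h import *
import pickle
i=pickle.load(open("g1.pkl","rb"))
for q,z in (("saddle_middle",.052),("handle_grip",.0895),("tube_middle",.052)):
    for x in place_of(q,i)[:3]: print(q,z,onz(i,x["point"],z).round(4),round(x["score"],2))
print("expect grip",proj(i,[.4106+.2048,.23,.0895]),"tube ends",proj(i,[.4106-.0375,.23,.052]),proj(i,[.4106+.0375,.23,.052]))
s=get_state(); print(rot(s["ee_rot"]).as_euler("xyz",degrees=True))
E
```

```text
saddle_middle [([94.1, 136.2], 0.71), ([281.2, 174.2], 0.6)]
clamp_pin [([281.2, 253.1], 0.71)]
handle_grip [([278.5, 350.6], 0.73)]
tube_middle [([279.1, 173.1], 0.66), ([281.8, 37.4], 0.66), ([281.6, 171.1], 0.66)]
weld_sample [([182.5, 217.0], 0.8), ([280.7, 169.3], 0.74), ([279.6, 38.5], 0.55)]
11.05 [0.41130193 0.23005028 0.328206  ]
saddle_middle 0.052 [0.3741 0.0317 0.052 ] 0.71
saddle_middle 0.052 [0.4144 0.2322 0.052 ] 0.6
handle_grip 0.0895 [0.6162 0.231  0.0895] 0.73
tube_middle 0.052 [0.4132 0.2299 0.052 ] 0.66
tube_middle 0.052 [0.2767 0.2313 0.052 ] 0.66
tube_middle 0.052 [0.4109 0.2326 0.052 ] 0.66
expect grip [277.6151364 350.0251376] tube ends [279.55247338 135.88734396] [278.89916337 203.79067566]
[-1.79977595e+02 -4.40315494e-02 -1.79640104e+02]
```

View pics/g1.png

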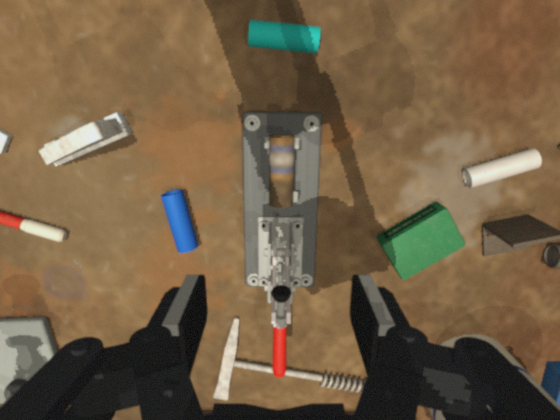

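The handle is at its stop: sleeve at (279,350), as predicted. The clamp arm stands upright, and the tube lies free, spanning rows 135–205 at column 281. Now the grasp.

apply_moves:
  deltas: [60,-1,1,40,0,60,-1,1,80,0,60,-1,1,120,0,60,-1,1,160,0,60,-1,1,195,0,60,-1,1,225,0,60,-1,1,250,0,60,-1,1,265,0,60,-1,1,275,0,60,-1,1,280,0,60,-1,1,280,0,60,-1,1,280,0]

```text
clock: 12.2
position: [0.4116, 0.2311, 0.0488]
ee_rot: [0.0, -0.003, 1.0, -0.0]
contact_force: [0.6, -0.0, -0.5]
width: 0.0599
gripper_force: 0.0
```

apply_moves:
  deltas: [20,0,0,0,0,20,0,0,0,0,20,0,0,0,0,20,0,0,0,0,20,0,0,0,0,20,0,0,0,0,20,0,0,0,0]
  squeeze: 30

```text
clock: 12.78
position: [0.412, 0.2329, 0.0499]
ee_rot: [0.001, -0.003, 1.0, 0.002]
contact_force: [-2.1, 5.3, 2.5]
width: 0.0262
gripper_force: 29.7
```

apply_moves:
  deltas: [20,0,0,-12,0,20,0,0,-24,0,20,0,0,-32,0,20,25,0,-34,0,20,50,0,-34,0,20,66,0,-34,0,20,70,0,-25,0,20,70,0,-14,0,20,70,0,-5,0,20,70,0,-2,0]

```text
clock: 13.62
position: [0.3405, 0.2306, 0.0506]
ee_rot: [-0.0, -0.003, 1.0, 0.0]
contact_force: [-2.4, 3.3, 7.7]
width: 0.0263
gripper_force: 30.4
```

apply_moves:
  deltas: [20,0,0,1,0,20,0,0,3,0,20,0,0,5,0,20,0,0,7,0,20,0,0,9,0,20,0,0,11,0,20,0,0,13,0,20,0,0,15,0,20,0,0,15.5,0]
  squeeze: 20

```text
clock: 14.37
position: [0.3419, 0.2322, 0.0364]
ee_rot: [0.001, -0.003, 1.0, 0.002]
contact_force: [-4.0, 6.1, 8.3]
width: 0.026
gripper_force: 33.4
```

```bash
python3 d.py t1 tube_middle; python3 - <<'E'
import cv2
a=cv2.imread('pics/t1.png')[200:420,130:430]
cv2.imwrite('pics/t1c.png',cv2.resize(a,(800,587),interpolation=cv2.INTER_CUBIC))
E
```

```text
tube_middle [([286.6, 116.5], 0.69), ([278.9, 310.4], 0.63)]
14.4667 [0.34184667 0.23216324 0.03648937]
```

View pics/t1c.png

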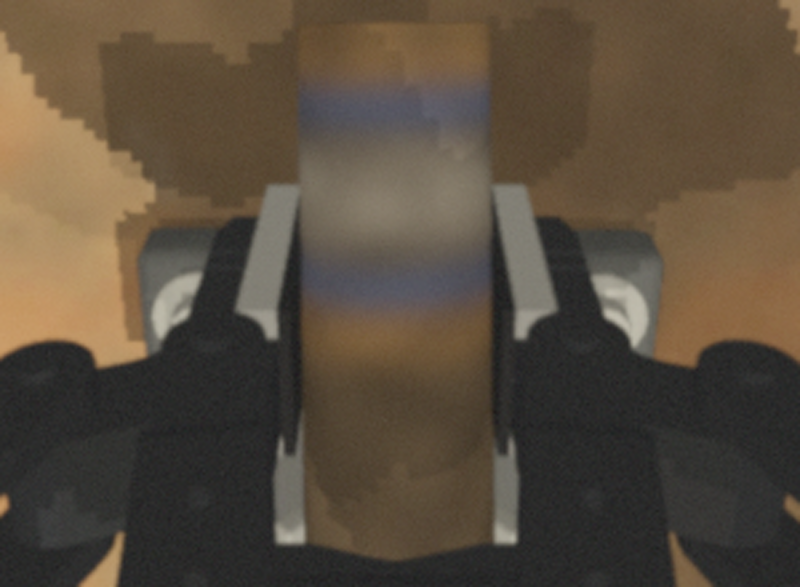

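The tube is held square between the pads. Its near end is at crop row 22, and the silhouette width is nearly constant, which fits a pitch of about 20°. Next I compute where the tube's middle sits in the hand.

```bash
python3 - <<'E'
from h import *
import pickle
i=pickle.load(open("t1.pkl","rb")); T=np.array([.34185,.23216,.0365])
for t in (19,22.5,26):
  a=np.radians(t)
  for mz in (.0365,.0395):
    dx=-.0375*np.cos(a)-.0135*np.sin(a); dz=-.0375*np.sin(a)+.0135*np.cos(a)
    P=onz(i,(130+395/2.667-.5,200+22/2.667-.5),mz+dz)
    mid=np.array([P[0]-dx,P[1],mz]); print(t,mz,(mid-T).round(4))
    # predicted silhouette widths along tube
    w=[]
    for s in (-.035,-.01,.015):
        c=mid+s*np.array([np.cos(a),0,np.sin(a)]); w.append(np.ptp([proj(i,c+[0,y,0])[0] for y in(-.0135,.0135)])*2.667)
    print(np.round(w,1))
E
```

```text
19 0.0365 [-0.0012 -0.0012  0.    ]
[187.8 187.7 187. ]
19 0.0395 [-0.0022 -0.0012  0.003 ]
[191.9 191.9 191.1]
22.5 0.0365 [-0.0005 -0.0012  0.    ]
[184.7 186.6 187.9]
22.5 0.0395 [-0.0014 -0.0012  0.003 ]
[188.8 190.7 192. ]
26 0.0365 [ 0.0001 -0.0012  0.    ]
[181.9 185.6 188.8]
26 0.0395 [-0.0008 -0.0012  0.003 ]
[185.8 189.6 193. ]
```

apply_moves:
  deltas: [20,0,0,-30,0,20,0,0,-65,0,20,0,0,-100,0,20,-10,-20,-130,0,20,-30,-55,-160,-1,20,-50,-95,-185,-1,20,-65,-135,-200,-2,20,-75,-175,-205,-2,20,-80,-215,-205,-3,20,-85,-255,-205,-3,20,-85,-295,-205,-3,20,-85,-335,-205,-3]
  squeeze: 45

```text
clock: 15.47
position: [0.4282, -0.0923, 0.2411]
ee_rot: [0.001, -0.03, 1.0, -0.0]
contact_force: [1.2, 0.5, -0.9]
width: 0.0258
gripper_force: 44.5
```

apply_moves:
  deltas: [20,0,-35,2,0,20,-15,-60,5,0,20,-40,-71,9,0,20,-65,-71,9,0,20,-80,-71,9,0,20,-88,-71,9,0,20,-91,-71,9,0,20,-91,-71,9,0,20,-91,-71,9,0,20,-91,-71,9,0]

```text
clock: 16.3
position: [0.5221, -0.1552, 0.2315]
ee_rot: [-0.0, -0.03, 1.0, -0.0]
contact_force: [0.5, 0.1, -1.4]
width: 0.0256
gripper_force: 44.5
```

```bash
cat > k.py <<'E'
from h import *
s=get_state(); P=[np.array(s["position"])]
sc=get_image("scene"); tp=get_image("top"); w=get_image("wrist")
P+= [np.array(get_state()["position"])]
s=get_state(); M=rot(s["ee_rot"]).as_matrix(); print(s["clock"],np.mean(P,0).round(4),"yaw",np.degrees(np.arctan2(-M[1,0],-M[0,0])),s["contact_force"])
for n,i in(("scene",sc),("top",tp),("wrist",w)): print(n,[(np.round(x["point"],1).tolist(),round(x["score"],2)) for x in place_of("tube_middle",i)[:3]],"focus",proj(i,[.5212,-.1698,.2327]).round(1))
L=np.array([.6135,-.165,.271]); a,t=np.radians(3),np.radians(22.5); u=np.array([np.cos(a)*np.cos(t),np.sin(a)*np.cos(t),np.sin(t)])
g=[]
for im,S,h in((sc,6,50),(tp,6,50)):
    c=proj(im,L-.1*u).astype(int); sx=400/(2*h); f=cv2.resize(im["frame"][c[1]-h:c[1]+h,c[0]-h:c[0]+h],(400,400),interpolation=cv2.INTER_CUBIC)
    q=f.copy()
    P=lambda X:tuple(((proj(im,X)-c+h+.5)*sx).astype(int).tolist())
    v=np.cross(u,np.array(im["position"])-L); v/=np.linalg.norm(v)
    for k in(-.0135,.0135): cv2.line(q,P(L-.1375*u+k*v),P(L-.0625*u+k*v),(255,0,0),1)
    cv2.circle(q,P(L),3,(0,255,0),-1)
    g.append(np.vstack([f[50:350],q[50:350]]))
cv2.imwrite("pics/fin.png",np.hstack(g)[:,:,::-1])
E
python3 k.py
```

```text
16.45 [ 0.5223 -0.1552  0.2315] yaw 3.3932666084717007 [-0.90883729 -0.08481535 -2.18984874]
scene [([322.5, 323.5], 0.89), ([285.0, 252.6], 0.72), ([323.7, 142.4], 0.7)] focus [330.2 139.8]
top [([284.0, 227.5], 0.67), ([245.3, 291.5], 0.46), ([320.2, 254.8], 0.44)] focus [391.1 199.3]
wrist [([277.4, 310.2], 0.65)] focus [242.3 305.8]
```

View pics/fin.png

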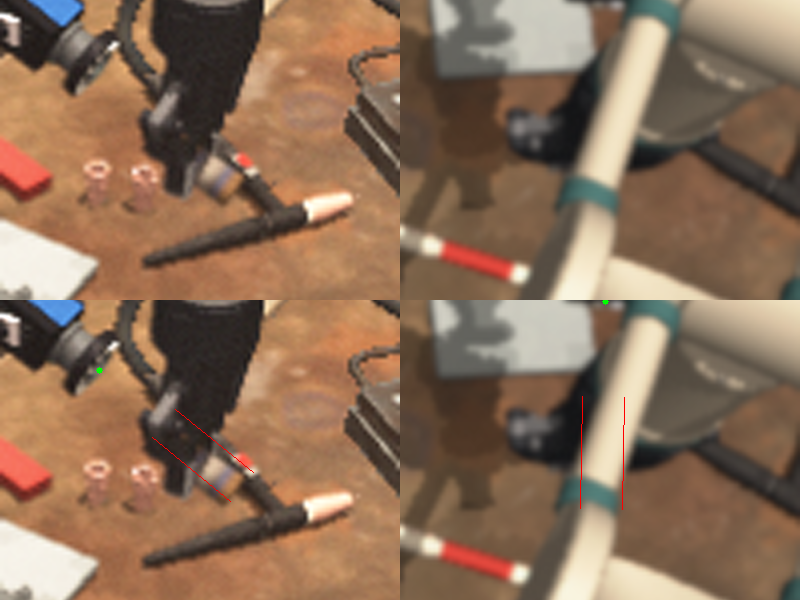

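The scene crop shows the tube at (215,175), parallel to the overlay but offset by about 15 mm in y, which matches the measured TCP shortfall. I'll correct that and check numerically.

apply_moves:
  deltas: [20,1,-7,1,0,20,1,-12,1.5,0,20,1,-14.5,1.5,0,20,1,-14.5,1.5,0,20,1,-14.5,1.5,0,20,1,-14.5,1.5,0]

```text
clock: 17.1
position: [0.523, -0.1701, 0.2297]
ee_rot: [-0.0, -0.029, 1.0, 0.0]
contact_force: [0.6, -0.2, -1.8]
width: 0.0257
gripper_force: 44.5
```

```bash
cat > m.py <<'E'
from h import *
import pickle
w=get_image("wrist"); s=get_state(); p=np.array(s["position"]); M=rot(s["ee_rot"]).as_matrix()
print(s["clock"],p.round(4),"yaw",np.degrees(np.arctan2(-M[1,0],-M[0,0])),s["contact_force"],s["gripper_force"],np.abs(s["qd"]).max())
print([(np.round(x["point"],1).tolist(),round(x["score"],2)) for x in place_of("tube_middle",w)[:2]])
def sub(g,lo,hi):
    k=lo+np.argmax(g[lo:hi]); a,b,c=g[k-1],g[k],g[k+1]; return k+.5*(a-c)/(a-2*b+c)
def edges(im):
    f=cv2.GaussianBlur(im["frame"],(0,0),1.2).astype(float)
    G=np.abs(np.gradient(f,axis=1)).sum(2)
    rows=np.arange(214,266,4); e=[(r,sub(G[r-2:r+3].mean(0),232,252),sub(G[r-2:r+3].mean(0),303,325)) for r in rows]
    V=np.abs(np.gradient(f,axis=0)).sum(2)[:,262:295].mean(1)
    return np.array(e),sub(V,200,218)
for n,im in(("t1",pickle.load(open("t1.pkl","rb"))),("now",w)):
    e,r0=edges(im); print(n,"end row",round(r0,2)); print(np.c_[e,e[:,2]-e[:,1]].round(1).tolist())
E
python3 m.py
```

```text
17.15 [ 0.523  -0.17    0.2297] yaw 3.3870809084031057 [-0.28718618 -0.28208616 -0.30749651] 44.48382496833801 0.0017209750735102506
[([275.7, 309.1], 0.79)]
t1 end row 208.15
[[214.0, 235.3, 312.3, 77.0], [218.0, 241.8, 312.6, 70.7], [222.0, 241.4, 312.6, 71.2], [226.0, 241.7, 312.7, 70.9], [230.0, 241.8, 312.8, 71.0], [234.0, 241.4, 312.7, 71.3], [238.0, 241.3, 313.1, 71.9], [242.0, 241.2, 313.2, 72.0], [246.0, 241.2, 312.4, 71.2], [250.0, 241.1, 311.3, 70.2], [254.0, 241.4, 310.8, 69.4], [258.0, 241.8, 312.7, 70.9], [262.0, 241.8, 313.1, 71.3]]
now end row 210.08
[[214.0, 240.6, 310.3, 69.7], [218.0, 240.3, 310.7, 70.4], [222.0, 240.2, 311.2, 70.9], [226.0, 240.4, 311.6, 71.1], [230.0, 240.6, 311.5, 70.9], [234.0, 241.1, 311.2, 70.1], [238.0, 241.2, 313.1, 71.9], [242.0, 241.3, 313.2, 71.9], [246.0, 241.3, 311.5, 70.1], [250.0, 241.3, 311.0, 69.7], [254.0, 241.3, 311.1, 69.8], [258.0, 241.2, 311.8, 70.6], [262.0, 241.5, 312.2, 70.7]]
```

```bash
python3 -c "
from h import *
w=get_image('wrist');p=np.array(get_state()['position'])
print(proj(w,p+[-.001,0,.0027]).round(1),proj(w,[.5212,-.1698,.2327]).round(1),get_state()['contact_force'])
print(sign_off())"
```

```text
[280.4 310.5] [280.8 309. ] [-0.36968396  0.09414947 -1.25788164]
the job is handed in; nothing more can be done
None
```

I swung the clamp handle back to its stop and handed the job in with the tube held still at the focus point, about 10 cm in front of the lens. I put the lens tilt at about 22.5° and pitched the tube to match, by my estimate within a few degrees; no verdict was returned.

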